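# Open the air shutter and start the forge blower

## Robot

A 6-joint arm with a two-finger parallel gripper is mounted at the origin on the work surface. World frame = base frame: x ahead of the robot, y to its left, z up, the work surface at z = 0. Lengths are in m, angles in rad, forces in N, time in s.
With the tool pointing down it reaches from about 0.25 to 0.725 m from the base axis. Payload 4 kg.
Tool frame: the origin (TCP) lies on the centre line of the jaws, within the pads' length; the fingertips stand tip_reach ahead of it and the grasp point (between the pads) lies 5 mm behind it (tip_reach is the distance from the TCP to the fingertips, in m); z points along the fingers, y is the direction in which the jaws open and shut (so a half turn about z gives the same grasp; the last joint's range is limited). The gripper opens to 85 mm and grips with 20 to 120 N. Pads are 22 mm wide; open, the fingers measure 114 mm over their backs; the gripper's body (76 mm by 85 mm) begins 54 mm behind the grasp point. The pads swing forward as they close: fully open they stand 13 mm farther back than shut.
Start: joints at [-1.281, 0.241, 0.005, 1.335, 0, 1.571], TCP at [0.143, -0.479, 0.245] pointing down, gripper open.
Joint ranges: [-2.72, 2.72], [-1.05, 1.87], [-1.09, 1.28], [-1.99, 2.15], [-1.42, 1.44], [-3.14, 3.14]. Speed limits (rad/s): [2.79, 2.79, 3.14, 3.14, 3.14, 3.14].

## Interface

Orientations are given as a unit quaternion [x, y, z, w].
In Python, from workcell import * gives the robot as it stands.
- The arm moves only by the tool arm_command, never from a script. Its arguments are lists of equal length, an entry for each row: "translation": the shift along the tool's x, y, z in cm, a list of three; "turn": the turn about the tool's z in rad; "hand": the closure, from 0 (fully open) to 1 (shut). In form: {"translation": [[x, y, z], ...], "turn": [turn, ...], "hand": [hand, ...]}. A call has 1 to 5 rows; each row is the pose to reach, as a shift and turn from the pose commanded when the call began, along the tool's axes at that moment; what a row does not reach only later rows make up. A row lasts 1/12 s, in which the tool goes at most 41.7 mm and 7.16 degrees, less where a joint would pass 70% of its speed; a pose out of reach is approached as far as the arm can. A call with a gripper value outside its range is refused whole. The fingers move at their own pace and stop on an object; the grip force is fixed at half the most. Time passes only in rows, so rows that repeat a pose let the fingers close. It gives the time, the measured TCP pose, the force and the opening at its end, in the units of the state.
- get_obs(): the state, without advancing time (a new reading comes with each control period).
- camera(name): name is "scene" or "top" or "wrist"; returns (picture, depth): 384x512x3 uint8, red, green, blue; 384x512 float32, m along the optical axis (not along the pixel's ray), 0 where there is no reading.
- camera_info(name): a dict with "mtx" (3x3 intrinsics, pixels), "dist_coeffs" ([k1, k2, p1, p2, k3] as OpenCV has them; the pictures are not rectified), "world_to_cam" (4x4, takes a point from world to camera coordinates). Camera axes: x right, y down, z forward; pixel columns grow to the right and rows downward; lengths in m; the calibration is good to about 2 mm. A picture is of the moment at which its call begins: read the wrist's pose just before it. camera_info takes no time and is no camera call; for the wrist camera it gives the pose at the moment of the call.
- job_done(): hands the job in, once; it reports no verdict.
Trained networks look in the newest picture that a camera, given by its name, has taken for a name from the list of things; names that differ only in an ending like _2 or _b are one class to them, and where a whole thing is asked for, a point or a joint stands for the part that bears it (a point fixed in the world has none). Each returns a list of dicts, best first, with "conf" (0 to 1); they miss things now and then, are a little off and sometimes report something else, mostly with a low value. They report only what shows in the picture. A call takes as long as a camera call. They do not tell look-alikes from the thing itself.
- search_frame(camera, name): "location" ([row, column] in pixels, amid what is visible of it).
- spot_point(camera, name): "location" ([row, column] in pixels: a listed point, or the origin of a listed thing).
The state is a dict: "clock": time; "joint_pos": joint angles; "joint_vel": joint speeds; "tau": joint torques, N m; "eef_pos": TCP position; "tool_rot": TCP orientation; "ft_force": force on the tool from outside, world axes, zero at the start; "ft_torque": the same for the moment, N m; "grip_width": finger opening in m.
Only numpy, scipy, OpenCV 4.12 (cv2) and the standard library are available. Lean on these libraries where they do the work, as an engineer would, in place of code of your own. Each camera call takes 0.05 s, during which the arm holds its last target. There are 200 camera calls.

## Task

Get the forge blower going with your fingertips: push the upright tab of the duct's air shutter along until the shutter is fully open, then gently press the square key of the remote down and let it come up again. Press no other key, leave the remote lying where it is, and do not disturb or pick up the mug, hammer, punch or sickle.

Things in the scene. Friction and masses are not known exactly. Their poses are not given: they have to be found in the camera images.
- duct: Dark steel air duct fixed to the bench, a box 110 mm (its x) by 300 mm (its y) by 60 mm high, with end flanges 134 mm (x) by 8 mm (y) by 61 mm high and two guide rails along its top (8 mm wide and 8 mm high, centred at x = +-50 mm). Origin at the centre of its underside, z up. The shutter slides along its +y to open, uncovering a black air inlet towards its -y end.
- shutter (a joint): Travel of the sliding shutter along the duct's +y, in m: 0 shut, 0.080 at its stop, fully open (0.072 or more counts as fully open). It starts between 0 and 0.025. It slides stiffly with about 3 N of friction and stays where it is left.
- shutter_tab (a point): Middle of the top edge of the shutter's upright tab, 111 mm above the bench. The tab is a flat aluminium plate 10 mm thick (duct's y), 50 mm wide (duct's x) and about 45 mm tall, on the middle of the shutter plate (88 mm in x, 100 mm in y, its top 66 mm above the bench; a foot 22 mm wide in y around the tab ends 69 mm above the bench). It lies on the duct's centre line, x = 0. Axes as the duct's.
- remote: Grey plastic radio remote lying loose and flat on the bench, keys up, 190 mm (its x) by 64 mm (its y) by 38 mm high, about 0.6 kg. Origin at the centre of its underside, z up. On its centre line, 62 mm apart, stand three keys of the same black plastic: square at x = +62 mm, small round at x = 0, mushroom-shaped at x = -62 mm. A rubber stub 12 mm thick sticks 22 mm out of its -x end.
- square_key_top (a point): Centre of the top of the square key, 34 by 34 mm, standing 14 mm above the remote's face (52 mm above the bench).
- square_key (a joint): How far the square key is pressed, in m: 0 up, 0.008 fully down; counts as pressed beyond 0.004. Spring: about 1 N to start, 5 N fully down; it comes up by itself.
- round_key_top (a point): Centre of the top of the small round key, 22 mm across, 14 mm above the remote's face.
- round_key (a joint): How far the round key is pressed, in m: 0 up, 0.008 fully down. Same spring.
- mushroom_key_top (a point): Centre of the top of the mushroom-shaped stop key, a dome 40 mm across, 23 mm above the remote's face.
- mushroom_key (a joint): How far the mushroom key is pressed, in m: 0 up, 0.008 fully down. Same spring.
- mug: Steel mug 74 mm across and 85 mm high, standing loose beyond the work, with a handle on its +y side. Origin at the centre of its underside.
- hammer: Hammer with a wooden handle lying loose on the bench, to the robot's right of the remote; 260 mm long along its x, the head (26 by 88 mm) at its +x end. Origin on the bench under its middle.
- punch: Round steel punch standing loose on end, 28 mm thick and 112 mm high, on the robot's side of the work. Origin at the centre of its underside.
- sickle: Sickle lying loose, to the robot's left of the duct: wooden handle 25 mm thick and 120 mm long, curved steel blade about 130 mm across. Origin on the bench where the handle ends and the blade begins.
Things that resemble listed ones, but are neither listed nor needed, are in the scene too. Several things have the shape of the remote; the one meant has the colours described above.

How it is judged:
By the outcome, as a careful person would: the job done as asked, in the order asked, and still so for the second after the job is handed in, with the robot touching nothing.
It also fails if it takes over 48 s, if anything falls off the work surface, if the arm or the gripper's body presses on something with over 40 N, if the wrist force passes 120 N, or if a joint passes its speed limit or range.

## Working session

There is one attempt and no reset: what is moved stays moved. The work goes in short steps, Python scripts to look and compute and a tool call to move; the robot and the scene stay as the last step left them, time stands still between calls to the robot, and variables do not carry over. Pictures are saved under pics/ and viewed, about 8 in all and at most 12, crops included, and the job is handed in when it is done.

Besides the shell and the picture viewer there is one more tool, called in YAML: its name, and indented under it one key for each argument. arm_command: Moves the arm, as the interface text tells. Its arguments: {"type":"object","properties":{"translation":{"type":"array","items":{"type":"array","items":{"type":"number"}}},"turn":{"type":"array","items":{"type":"number"}},"hand":{"type":"array","items":{"type":"number"}}},"required":["translation","turn","hand"]}

```bash
ls; mkdir -p pics; cat > h.py <<'E'
from workcell import *
import numpy as np, cv2
def w(cam,px,depth=None,z=None):
    ci=camera_info(cam); K=np.array(ci["mtx"]); d=np.array(ci["dist_coeffs"]); T=np.linalg.inv(np.array(ci["world_to_cam"]))
    r,c=px; u=cv2.undistortPoints(np.array([[[c,r]]],float),K,d)[0,0]
    ray=T[:3,:3]@np.array([u[0],u[1],1]); o=T[:3,3]
    s=(z-o[2])/ray[2] if z is not None else depth
    return o+s*ray
def proj(cam,P):
    ci=camera_info(cam); T=np.array(ci["world_to_cam"])
    p,_=cv2.projectPoints(np.array(P,float).reshape(-1,1,3),cv2.Rodrigues(T[:3,:3])[0],T[:3,3],np.array(ci["mtx"]),np.array(ci["dist_coeffs"]))
    return p[:,0,::-1]
E
cat > a.py <<'E'
from h import *
np.set_printoptions(precision=3,suppress=True)
print({k:np.round(v,3) for k,v in get_obs().items()})
Z={"duct":0,"shutter_tab":.111,"remote":0,"square_key_top":.052,"round_key_top":.052,"mushroom_key_top":.061,"mug":0,"hammer":0,"punch":0,"sickle":0}
for cam in("top","scene"):
    im,dp=camera(cam); cv2.imwrite(f"pics/{cam}0.png",cv2.resize(im[:,:,::-1],None,fx=1.5,fy=1.5))
    for n,z in Z.items():
        for q in spot_point(cam,n)[:4]:
            if q["conf"]>.2: print(cam,n,round(q["conf"],2),np.round(q["location"]),w(cam,q["location"],z=z))
E
python3 a.py
```

```text
pics
{'clock': np.float64(0.0), 'joint_pos': array([-1.281,  0.241,  0.004,  1.335,  0.   ,  1.571]), 'joint_vel': array([ 0.001,  0.001,  0.001, -0.001,  0.002, -0.001]), 'tau': array([ -0.   , -37.232,  25.241,   0.017,  -0.   ,   0.   ]), 'eef_pos': array([ 0.143, -0.479,  0.244]), 'tool_rot': array([ 0.99 ,  0.144, -0.   , -0.001]), 'ft_force': array([ 0.452, -0.08 , -0.153]), 'ft_torque': array([-0.031, -0.001,  0.001]), 'grip_width': np.float64(0.085)}
top duct 0.76 [175. 197.] [0.592 0.244 0.   ]
top shutter_tab 0.74 [171. 205.] [0.583 0.197 0.111]
top remote 0.95 [262. 329.] [ 0.255 -0.286  0.   ]
top remote 0.76 [202. 307.] [ 0.488 -0.199  0.   ]
top remote 0.71 [137. 348.] [ 0.759 -0.369  0.   ]
top square_key_top 0.6 [144. 338.] [ 0.715 -0.319  0.052]
top square_key_top 0.53 [175. 196.] [0.581 0.238 0.052]
top square_key_top 0.46 [251. 322.] [ 0.293 -0.251  0.052]
top square_key_top 0.43 [184. 302.] [ 0.552 -0.175  0.052]
top round_key_top 0.6 [261. 331.] [ 0.258 -0.283  0.052]
top round_key_top 0.46 [199. 314.] [ 0.493 -0.22   0.052]
top round_key_top 0.46 [140. 347.] [ 0
[... 593 characters left out ...]
.754 -0.346  0.   ]
scene square_key_top 0.64 [198. 194.] [ 0.549 -0.199  0.052]
scene square_key_top 0.6 [142. 205.] [ 0.305 -0.244  0.052]
scene round_key_top 0.55 [239. 118.] [ 0.739 -0.356  0.052]
scene round_key_top 0.46 [186. 198.] [ 0.501 -0.203  0.052]
scene round_key_top 0.42 [129. 196.] [ 0.243 -0.297  0.052]
scene mushroom_key_top 0.64 [168. 197.] [ 0.437 -0.226  0.061]
scene mushroom_key_top 0.51 [116. 198.] [ 0.181 -0.311  0.061]
scene mug 0.85 [284. 210.] [ 0.787 -0.079 -0.   ]
scene hammer 0.88 [181. 114.] [ 0.497 -0.506  0.   ]
scene punch 0.75 [187. 262.] [ 0.415 -0.021  0.   ]
scene punch 0.33 [222. 330.] [0.508 0.213 0.   ]
scene sickle 0.62 [237. 430.] [0.501 0.506 0.   ]
```

View pics/top0.png

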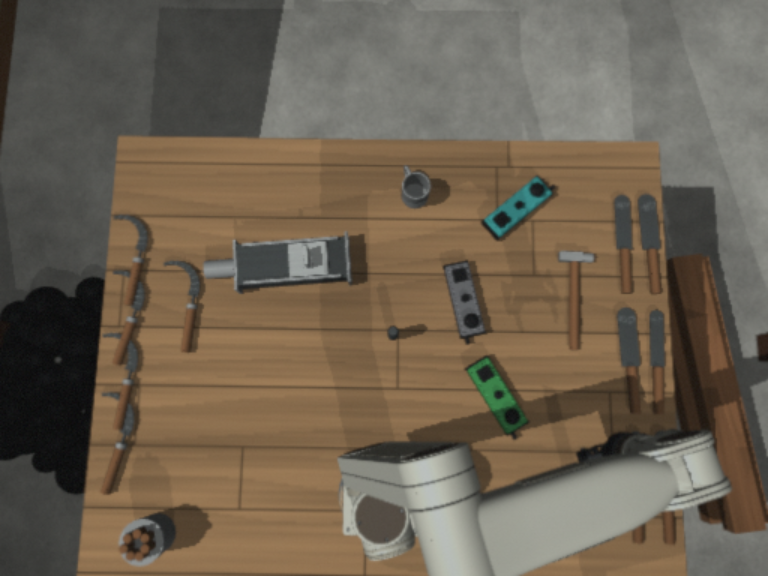

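View pics/scene0.png

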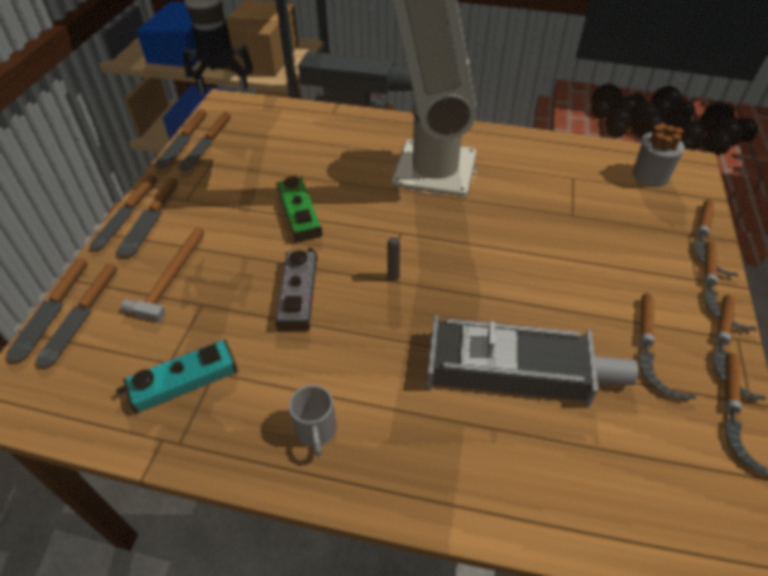

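The top picture shows the grey remote at about (465,300) px, with its square key at (459,273). The teal and green remotes are look-alikes. The duct is at (292,262), with the shutter and tab near its right (-y) end at (310,257). In the scene picture the tab is at (493,340). I'll refine these with depth.

```bash
cat > b.py <<'E'
from h import *
import workcell
np.set_printoptions(precision=3,suppress=True)
print([n for n in dir(workcell) if n[0]!='_'], getattr(workcell,'tip_reach',None))
for cam in("top","scene"):
    im,dp=camera(cam); ci=camera_info(cam)
    K=np.array(ci["mtx"]); T=np.linalg.inv(np.array(ci["world_to_cam"]))
    v,u=np.mgrid[:384,:512]; uv=cv2.undistortPoints(np.stack([u,v],-1).reshape(-1,1,2).astype(float),K,np.array(ci["dist_coeffs"]))[:,0]
    P=(np.c_[uv,np.ones(len(uv))]*dp.reshape(-1,1))@T[:3,:3].T+T[:3,3]; ok=dp.reshape(-1)>0
    def box(n,x0,x1,y0,y1,z0,z1):
        Q=P[ok&(P[:,0]>x0)&(P[:,0]<x1)&(P[:,1]>y0)&(P[:,1]<y1)&(P[:,2]>z0)&(P[:,2]<z1)]
        if len(Q)<4: print(cam,n,len(Q));return
        c,s,a=cv2.minAreaRect(Q[:,:2].astype(np.float32)); print(cam,n,len(Q),"mean",Q.mean(0),"rect",np.array(c),np.array(s),round(a,1))
    box("duct",.45,.72,.06,.42,.05,.08)
    box("tab",.5,.68,.08,.32,.09,.125)
    box("remotebody",.36,.62,-.29,-.12,.03,.045)
    box("sq",.52,.6,-.24,-.14,.046,.06)
    box("mush",.4,.465,-.28,-.17,.046,.075)
E
python3 b.py
```

```text
['Unreachable', 'camera', 'camera_info', 'get_obs', 'job_done', 'search_frame', 'spot_point', 'tip_reach'] 0.014
top duct 2180 mean [0.584 0.249 0.062] rect [0.586 0.257] [0.133 0.322] 5.6
top tab 47 mean [0.589 0.202 0.106] rect [0.588 0.203] [0.047 0.01 ] 4.8
top remotebody 586 mean [ 0.493 -0.205  0.038] rect [ 0.492 -0.206] [0.204 0.065] 13.3
top sq 77 mean [ 0.555 -0.191  0.052] rect [ 0.544 -0.194] [0.059 0.036] 15.0
top mush 90 mean [ 0.435 -0.218  0.058] rect [ 0.435 -0.216] [0.037 0.046] 14.2
scene duct 3813 mean [0.593 0.247 0.06 ] rect [0.587 0.257] [0.136 0.327] 5.3
scene tab 74 mean [0.598 0.2   0.105] rect [0.594 0.199] [0.055 0.009] 7.4
scene remotebody 729 mean [ 0.513 -0.203  0.036] rect [ 0.502 -0.208] [0.196 0.066] 13.2
scene sq 107 mean [ 0.56  -0.194  0.05 ] rect [ 0.559 -0.194] [0.035 0.034] 12.4
scene mush 94 mean [ 0.443 -0.22   0.055] rect [ 0.441 -0.221] [0.035 0.035] 19.6
```

arm_command:
  translation:
    - [3.2, -2.4, 0]
    - [6.4, -4.8, 0]
    - [9.6, -7.2, 0]
    - [12.8, -9.6, 0]
    - [16, -12, 0]
  turn: [0, 0, 0, 0, 0]
  hand: [1, 1, 1, 1, 1]

```text
clock: 1.62
eef_pos: [0.2625, -0.317, 0.2454]
tool_rot: [0.99, 0.144, 0.0, 0.0]
ft_force: [0.7, -0.0, -0.4]
grip_width: 0.0256
```

arm_command:
  translation:
    - [3.2, -2.4, 0]
    - [6.4, -4.8, 0]
    - [9.6, -7.2, 0]
    - [12.8, -9.6, 0]
    - [16, -12, 0]
  turn: [0, 0, 0, 0, 0]
  hand: [1, 1, 1, 1, 1]

```text
clock: 2.03
eef_pos: [0.3818, -0.1559, 0.2457]
tool_rot: [0.99, 0.144, 0.0, 0.0]
ft_force: [0.6, -0.9, -0.2]
grip_width: -0.0001
```

arm_command:
  translation:
    - [3.2, -2.4, 0]
    - [6.4, -4.8, 0]
    - [9.6, -7.2, 0]
    - [12.8, -9.6, 0]
    - [16, -12, 0]
  turn: [0, 0, 0, 0, 0]
  hand: [1, 1, 1, 1, 1]

```text
clock: 2.45
eef_pos: [0.5009, 0.005, 0.2455]
tool_rot: [0.989, 0.145, 0.0, 0.0]
ft_force: [1.4, -1.0, 0.9]
grip_width: -0.0002
```

arm_command:
  translation:
    - [3.2, -2.4, 0]
    - [6.4, -4.8, 0]
    - [9.6, -7.2, 0]
    - [12, -9.2, 0]
    - [12, -9.2, 0]
  turn: [0, 0.1, 0.2, 0.2, 0.2]
  hand: [1, 1, 1, 1, 1]

```text
clock: 2.87
eef_pos: [0.5955, 0.0951, 0.2441]
tool_rot: [0.997, 0.073, -0.001, -0.013]
ft_force: [-0.3, -0.3, 0.2]
grip_width: 0.0002
```

```bash
cat > c.py <<'E'
from h import *
from scipy.spatial.transform import Rotation as R
np.set_printoptions(precision=4,suppress=True)
o=get_obs(); print(o["clock"],o["eef_pos"],R.from_quat(o["tool_rot"]).as_matrix().round(3).tolist(),o["ft_force"],o["joint_pos"])
im,dp=camera("wrist"); cv2.imwrite("pics/wrist1.png",im[:,:,::-1])
for q in spot_point("wrist","shutter_tab")[:2]: print(q, w("wrist",q["location"],z=.111))
ci=camera_info("wrist"); K=np.array(ci["mtx"]); T=np.linalg.inv(np.array(ci["world_to_cam"]))
v,u=np.mgrid[:384,:512]; uv=cv2.undistortPoints(np.stack([u,v],-1).reshape(-1,1,2).astype(float),K,np.array(ci["dist_coeffs"]))[:,0]
P=(np.c_[uv,np.ones(len(uv))]*dp.reshape(-1,1))@T[:3,:3].T+T[:3,3]
Q=P[(dp.reshape(-1)>0)&(P[:,2]>.095)&(P[:,2]<.125)&(P[:,1]>.15)&(P[:,1]<.3)&(P[:,0]>.5)&(P[:,0]<.68)]
print(len(Q), Q.mean(0) if len(Q) else "", cv2.minAreaRect(Q[:,:2].astype(np.float32)) if len(Q) else "")
E
python3 c.py
```

```text
2.8667 [0.5955 0.0951 0.2441] [[0.989, 0.146, -0.004], [0.146, -0.989, 0.026], [-0.0, -0.026, -1.0]] [-0.3018 -0.2954  0.1984] [0.1457 0.4507 0.3027 1.4231 0.0263 3.1406]
{'location': [171.7, 140.7], 'conf': 0.67} [0.5904 0.1962 0.111 ]
1045 [0.5915 0.197  0.108 ] ((0.5901431441307068, 0.1983594000339508), (0.05017191544175148, 0.01074496190994978), 4.448092460632324)
```

arm_command:
  translation:
    - [0, 0, 0]
    - [0, 0, 0]
    - [0, 0, 0]
    - [0, 0, 0]
    - [0, 0, 0]
  turn: [-0.12, -0.24, -0.36, -0.48, -0.6]
  hand: [1, 1, 1, 1, 1]

```text
clock: 3.38
eef_pos: [0.5921, 0.092, 0.2458]
tool_rot: [0.931, 0.366, 0.002, -0.013]
ft_force: [0.3, 0.0, -0.7]
grip_width: -0.0001
```

arm_command:
  translation:
    - [0, 0, 0]
    - [0, 0, 0]
    - [0, 0, 0]
    - [0, 0, 0]
    - [0, 0, 0]
  turn: [-0.12, -0.24, -0.36, -0.48, -0.6]
  hand: [1, 1, 1, 1, 1]

```text
clock: 3.8
eef_pos: [0.5921, 0.092, 0.2459]
tool_rot: [0.781, 0.624, 0.006, -0.011]
ft_force: [1.0, -0.0, 0.4]
grip_width: -0.0004
```

arm_command:
  translation:
    - [0, 0, 0]
    - [0, 0, 0]
    - [0, 0, 0]
    - [0, 0, 0]
    - [0, 0, 0]
  turn: [-0.12, -0.24, -0.31, -0.31, -0.31]
  hand: [1, 1, 1, 1, 1]

```text
clock: 4.22
eef_pos: [0.5925, 0.0923, 0.2458]
tool_rot: [0.678, 0.735, 0.008, -0.01]
ft_force: [0.0, -0.2, -0.0]
grip_width: 0.0001
```

```bash
python3 c.py
```

```text
4.2167 [0.5925 0.0923 0.2458] [[-0.08, 0.997, -0.004], [0.996, 0.08, 0.025], [0.026, -0.002, -1.0]] [ 0.0083 -0.16   -0.0479] [0.1422 0.4433 0.2956 1.4238 0.0257 1.6326]
{'location': [52.2, 267.5], 'conf': 0.84} [0.5918 0.1999 0.111 ]
999 [0.5922 0.2001 0.1103] ((0.5921776294708252, 0.20035837590694427), (0.05018104985356331, 0.01038053072988987), 4.759640216827393)
```

arm_command:
  translation:
    - [2.4, 0.4, 3]
    - [4.8, 0.8, 6]
    - [4.8, 0.8, 10]
    - [4.8, 0.8, 14.2]
    - [4.8, 0.8, 14.2]
  turn: [0, 0, 0, 0, 0]
  hand: [1, 1, 1, 1, 1]

```text
clock: 4.73
eef_pos: [0.5899, 0.1443, 0.0955]
tool_rot: [0.677, 0.736, 0.001, -0.015]
ft_force: [-1.9, -0.6, -2.0]
grip_width: 0.0003
```

arm_command:
  translation:
    - [0, 0, 0]
  turn: [0]
  hand: [1]

```text
clock: 4.82
eef_pos: [0.5942, 0.1448, 0.1023]
tool_rot: [0.677, 0.736, 0.005, -0.012]
ft_force: [-0.3, -0.5, 0.7]
grip_width: -0.0002
```

```bash
python3 c.py
```

```text
4.8167 [0.5942 0.1448 0.1023] [[-0.083, 0.997, -0.011], [0.996, 0.083, 0.024], [0.025, -0.009, -1.0]] [-0.2882 -0.4811  0.7101] [0.2268 0.5544 0.0932 1.1153 0.0257 1.7146]
{'location': [158.0, 262.0], 'conf': 0.63} [0.5964 0.1992 0.111 ]
6132 [0.5968 0.1871 0.1139] ((0.5979538559913635, 0.17885373532772064), (0.050084181129932404, 0.054966121912002563), 5.177534103393555)
```

View pics/wrist1.png

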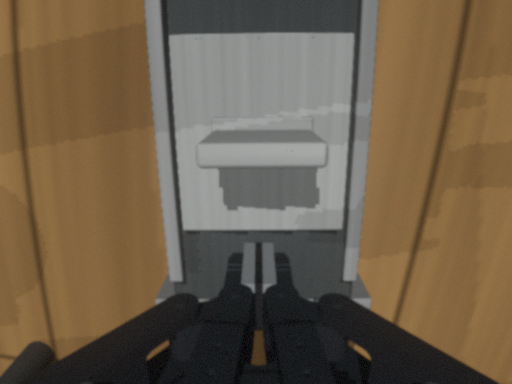

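The wrist picture shows the fingertips at (258,270), centred on the tab, whose near face is at (262,165). Next I push along tool x.

arm_command:
  translation:
    - [1.5, 0, 0.05]
    - [3, 0, 0.1]
    - [4, 0, 0.1]
    - [5, 0, 0.15]
    - [6, 0, 0.15]
  turn: [0, 0, 0, 0, 0]
  hand: [1, 1, 1, 1, 1]

```text
clock: 5.33
eef_pos: [0.5927, 0.2061, 0.1062]
tool_rot: [0.677, 0.736, 0.009, -0.009]
ft_force: [1.3, -3.7, 2.5]
grip_width: -0.0
```

arm_command:
  translation:
    - [0.8, 0, 0]
    - [1.6, 0, 0.05]
    - [2.2, 0, 0.05]
    - [2.8, 0, 0.05]
    - [3, 0, 0.1]
  turn: [0, 0, 0, 0, 0]
  hand: [1, 1, 1, 1, 1]

```text
clock: 5.75
eef_pos: [0.5889, 0.236, 0.1043]
tool_rot: [0.677, 0.736, 0.008, -0.01]
ft_force: [1.1, -3.3, 1.9]
grip_width: 0.0001
```

```bash
cat > d.py <<'E'
from h import *
np.set_printoptions(precision=4,suppress=True)
o=get_obs(); print(o["clock"],o["eef_pos"],o["ft_force"],o["joint_pos"])
for cam in("top","scene"):
    im,dp=camera(cam); cv2.imwrite(f"pics/{cam}_d.png",cv2.resize(im[:,:,::-1],None,fx=1.5,fy=1.5))
    for n,z in(("shutter_tab",.111),("duct",0)):
        for q in spot_point(cam,n)[:1]: print(cam,n,q,w(cam,q["location"],z=z))
E
python3 d.py
```

```text
5.75 [0.5889 0.236  0.1043] [ 1.1221 -3.2816  1.9223] [0.3694 0.5877 0.1571 1.1353 0.0258 1.856 ]
top duct {'location': [175.1, 195.8], 'conf': 0.75} [0.5917 0.2473 0.    ]
scene shutter_tab {'location': [224.1, 347.1], 'conf': 0.82} [0.5934 0.251  0.111 ]
scene duct {'location': [245.6, 339.3], 'conf': 0.89} [ 0.5887  0.2467 -0.    ]
```

arm_command:
  translation:
    - [0.4, 0, 0]
    - [0.8, 0, 0]
    - [1.2, 0, 0.05]
    - [1.4, 0, 0.05]
    - [1.6, 0, 0.05]
  turn: [0, 0, 0, 0, 0]
  hand: [1, 1, 1, 1, 1]

```text
clock: 6.47
eef_pos: [0.5873, 0.251, 0.1039]
tool_rot: [0.677, 0.736, 0.007, -0.01]
ft_force: [-1.4, -2.8, -0.9]
grip_width: 0.0
```

arm_command:
  translation:
    - [0.2, 0, 0]
    - [0.4, 0, 0]
    - [0.6, 0, 0]
  turn: [0, 0, 0]
  hand: [1, 1, 1]

```text
clock: 6.72
eef_pos: [0.5868, 0.257, 0.104]
tool_rot: [0.677, 0.736, 0.007, -0.011]
ft_force: [-2.1, -3.3, -2.5]
grip_width: 0.0004
```

arm_command:
  translation:
    - [0.2, 0, 0]
    - [0.4, 0, 0]
    - [0.5, 0, 0]
  turn: [0, 0, 0]
  hand: [1, 1, 1]

```text
clock: 6.97
eef_pos: [0.5868, 0.2623, 0.1045]
tool_rot: [0.677, 0.736, 0.008, -0.01]
ft_force: [-1.1, -4.1, -2.7]
grip_width: -0.0002
```

arm_command:
  translation:
    - [0.2, 0, 0]
    - [0.3, 0, 0]
    - [0.3, 0, 0]
  turn: [0, 0, 0]
  hand: [1, 1, 1]

```text
clock: 7.22
eef_pos: [0.5868, 0.2627, 0.1045]
tool_rot: [0.677, 0.735, 0.006, -0.009]
ft_force: [0.0, -8.7, -0.7]
grip_width: 0.0001
```

arm_command:
  translation:
    - [-1.5, 0, 0]
    - [-3, 0, 0]
    - [-3, 0, -4]
    - [-3, 0, -8]
    - [-3, 0, -12]
  turn: [0, 0, 0, 0, 0]
  hand: [1, 1, 1, 1, 1]

```text
clock: 7.63
eef_pos: [0.5899, 0.2311, 0.2254]
tool_rot: [0.677, 0.736, 0.008, -0.011]
ft_force: [0.6, 0.7, 0.5]
grip_width: 0.0001
```

arm_command:
  translation:
    - [-4, -0.6, -0.5]
    - [-8, -1.2, -1]
    - [-12, -2, -1]
    - [-16, -2.6, -1]
    - [-20, -3.3, -1]
  turn: [0, 0, 0, 0, 0]
  hand: [1, 1, 1, 1, 1]

```text
clock: 8.05
eef_pos: [0.5741, 0.0277, 0.2302]
tool_rot: [0.677, 0.736, 0.01, -0.009]
ft_force: [0.5, -0.2, 0.2]
grip_width: 0.0003
```

```bash
python3 d.py
```

```text
8.05 [0.5741 0.0277 0.2302] [ 0.5451 -0.2196  0.1692] [0.0347 0.3956 0.1826 1.3569 0.027  1.5217]
top shutter_tab {'location': [172.0, 179.3], 'conf': 0.57} [0.5788 0.2926 0.111 ]
top duct {'location': [177.6, 197.7], 'conf': 0.63} [0.5815 0.2392 0.    ]
scene shutter_tab {'location': [227.8, 358.9], 'conf': 0.92} [0.5988 0.2824 0.111 ]
scene duct {'location': [245.8, 337.1], 'conf': 0.76} [0.5908 0.2406 0.    ]
```

View pics/scene_d.png

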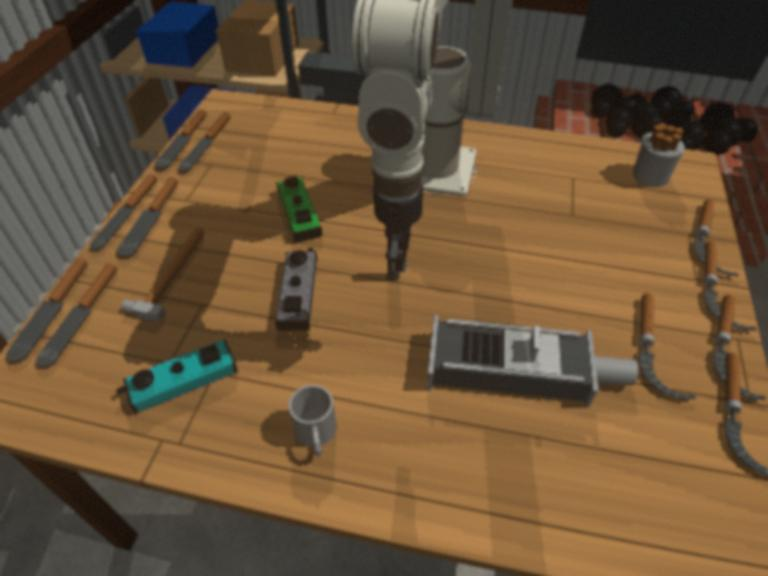

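The shutter is open: the tab is at (537,340) px and the slats of the inlet are uncovered at (483,347). Next I go to the remote, a little past the key so that the wrist camera sees it.

arm_command:
  translation:
    - [-4, -0.6, -0.1]
    - [-8, -1.2, -0.2]
    - [-12, -1.8, -0.3]
    - [-16, -2.5, -0.4]
    - [-20, -3.2, -0.5]
  turn: [0, 0, 0, -0.08, -0.15]
  hand: [1, 1, 1, 1, 1]

```text
clock: 8.77
eef_pos: [0.5592, -0.172, 0.2289]
tool_rot: [0.617, 0.787, 0.009, -0.009]
ft_force: [1.1, -0.1, 0.3]
grip_width: 0.0002
```

arm_command:
  translation:
    - [-3, 0, 0]
    - [-6, 0, 0]
    - [-6, 0, 0]
    - [-6, 0, 0]
  turn: [0, 0, 0, 0]
  hand: [1, 1, 1, 1]

```text
clock: 9.1
eef_pos: [0.5731, -0.2307, 0.2265]
tool_rot: [0.62, 0.785, 0.009, -0.01]
ft_force: [-0.5, 0.6, 0.6]
grip_width: -0.0002
```

```bash
cat > e.py <<'E'
from h import *
from scipy.spatial.transform import Rotation as R
np.set_printoptions(precision=4,suppress=True)
o=get_obs(); Rm=R.from_quat(o["tool_rot"]).as_matrix(); p=np.array(o["eef_pos"])
print(o["clock"],p,Rm.round(3).tolist(),o["ft_force"])
im,dp=camera("wrist"); cv2.imwrite("pics/wrist_e.png",im[:,:,::-1])
for n,z in(("square_key_top",.052),("round_key_top",.052),("remote",0)):
    for q in spot_point("wrist",n)[:2]:
        P=w("wrist",q["location"],z=z); print(n,q,P,"tool shift cm",Rm.T@(P-p)*100)
ci=camera_info("wrist"); T=np.linalg.inv(np.array(ci["world_to_cam"]))
v,u=np.mgrid[:384,:512]; uv=cv2.undistortPoints(np.stack([u,v],-1).reshape(-1,1,2).astype(float),np.array(ci["mtx"]),np.array(ci["dist_coeffs"]))[:,0]
P=(np.c_[uv,np.ones(len(uv))]*dp.reshape(-1,1))@T[:3,:3].T+T[:3,3]
for n,b in(("sq",(.52,.6,-.24,-.14,.047,.058)),("rk",(.47,.52,-.24,-.16,.047,.058))):
    Q=P[(dp.reshape(-1)>0)&(P[:,0]>b[0])&(P[:,0]<b[1])&(P[:,1]>b[2])&(P[:,1]<b[3])&(P[:,2]>b[4])&(P[:,2]<b[5])]
    if len(Q)>5: print(n,len(Q),Q.mean(0),cv2.minAreaRect(Q[:,:2].astype(np.float32)))
E
python3 e.py
```

```text
9.1 [ 0.5731 -0.2307  0.2265] [[-0.231, 0.973, -0.004], [0.973, 0.231, 0.026], [0.027, 0.002, -1.0]] [-0.4767  0.6196  0.637 ]
square_key_top {'location': [270.1, 362.1], 'conf': 0.95} [ 0.7044 -0.3024  0.052 ] tool shift cm [-10.4767  11.0883  17.1955]
square_key_top {'location': [134.5, 249.5], 'conf': 0.82} [ 0.5568 -0.1919  0.052 ] tool shift cm [ 3.682  -0.7221 17.5494]
round_key_top {'location': [312.6, 385.2], 'conf': 0.84} [ 0.7489 -0.3482  0.052 ] tool shift cm [-15.9584  14.3578  17.0559]
round_key_top {'location': [136.1, 184.5], 'conf': 0.59} [ 0.4985 -0.2069  0.052 ] tool shift cm [ 3.5641 -6.7373 17.5345]
remote {'location': [128.2, 195.0], 'conf': 0.91} [ 0.4985 -0.2055  0.    ] tool shift cm [ 3.5697 -6.7216 22.7365]
remote {'location': [288.5, 370.2], 'conf': 0.64} [ 0.7493 -0.3509  0.    ] tool shift cm [-16.3734  14.3185  22.2467]
sq 1357 [ 0.5582 -0.1917  0.0532] ((0.5580389499664307, -0.1921021044254303), (0.033659033477306366, 0.03348614647984505), 13.722975730895996)
rk 436 [ 0.4982 -0.2059  0.053 ] ((0.4980575740337372, -0.20639869570732117), (0.021336836740374565, 0.020429346710443497), 84.68716430664062)
```

View pics/wrist_e.png

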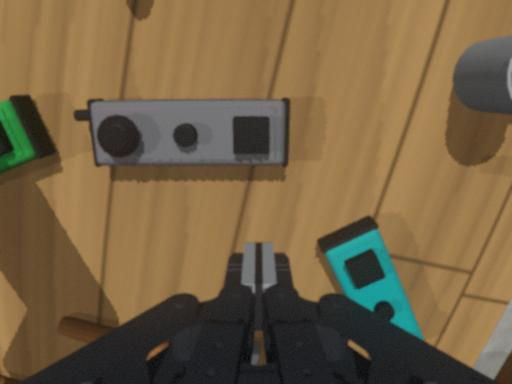

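The wrist picture shows the grey remote with the square key at (250,135), the round key at (185,135) and the mushroom key at (119,136). Hovering over the square key.

arm_command:
  translation:
    - [3.7, -0.6, 2]
    - [3.7, -0.6, 5]
    - [3.7, -0.6, 8]
    - [3.7, -0.6, 11]
    - [3.7, -0.6, 13]
  turn: [0, 0, 0, 0, 0]
  hand: [1, 1, 1, 1, 1]

```text
clock: 9.72
eef_pos: [0.556, -0.1902, 0.0959]
tool_rot: [0.619, 0.786, 0.008, -0.011]
ft_force: [0.2, -0.3, -0.2]
grip_width: -0.0003
```

arm_command:
  translation:
    - [0, 0, 0]
    - [0, 0, 0]
    - [0, 0, 0]
  turn: [0, 0, 0]
  hand: [1, 1, 1]

```text
clock: 9.97
eef_pos: [0.5585, -0.1923, 0.0999]
tool_rot: [0.619, 0.785, 0.009, -0.008]
ft_force: [0.0, 0.8, 0.5]
grip_width: -0.0002
```

```bash
python3 e.py
```

```text
9.9667 [ 0.5585 -0.1923  0.0999] [[-0.233, 0.973, -0.002], [0.972, 0.233, 0.025], [0.024, 0.004, -1.0]] [0.0209 0.7842 0.5135]
square_key_top {'location': [234.5, 254.1], 'conf': 0.69} [ 0.5585 -0.1961  0.052 ] tool shift cm [-0.4835 -0.1073  4.7814]
round_key_top {'location': [234.3, 149.9], 'conf': 0.88} [ 0.4979 -0.2105  0.052 ] tool shift cm [-0.4728 -6.3361  4.7571]
remote {'location': [204.2, 171.8], 'conf': 0.69} [ 0.498  -0.2096  0.    ] tool shift cm [-0.5215 -6.3266  9.9576]
sq 2496 [ 0.5573 -0.1899  0.0524] ((0.558555543422699, -0.19377592206001282), (0.03415081277489662, 0.032850466668605804), 13.608092308044434)
rk 1047 [ 0.4987 -0.2072  0.0522] ((0.4981737732887268, -0.20825503766536713), (0.02111559920012951, 0.021448343992233276), 26.873275756835938)
```

View pics/wrist_e.png

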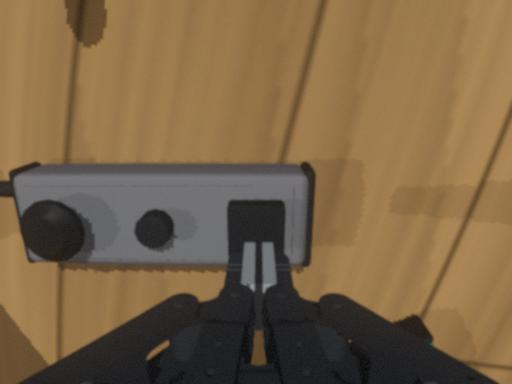

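The tips (258,265) line up with the square key (257,232). I descend with a small correction.

arm_command:
  translation:
    - [-0.2, 0, 0.8]
    - [-0.2, 0, 1.5]
    - [-0.2, 0, 2]
    - [-0.2, 0, 2]
    - [-0.2, 0, 2]
  turn: [0, 0, 0, 0, 0]
  hand: [1, 1, 1, 1, 1]

```text
clock: 10.58
eef_pos: [0.5569, -0.194, 0.0771]
tool_rot: [0.62, 0.785, 0.008, -0.011]
ft_force: [-0.7, 0.5, -0.7]
grip_width: 0.0001
```

arm_command:
  translation:
    - [0, 0, 0.3]
    - [0, 0, 0.6]
    - [0, 0, 0.9]
    - [0, 0, 0.9]
    - [0, 0, 0.9]
  turn: [0, 0, 0, 0, 0]
  hand: [1, 1, 1, 1, 1]

```text
clock: 11.0
eef_pos: [0.5574, -0.1938, 0.0688]
tool_rot: [0.62, 0.785, 0.009, -0.01]
ft_force: [-0.4, -0.7, -1.3]
grip_width: -0.0003
```

arm_command:
  translation:
    - [0, 0, 0.2]
    - [0, 0, 0.4]
    - [0, 0, 0.5]
    - [0, 0, 0.5]
  turn: [0, 0, 0, 0]
  hand: [1, 1, 1, 1]

```text
clock: 11.33
eef_pos: [0.5579, -0.194, 0.0642]
tool_rot: [0.62, 0.785, 0.009, -0.009]
ft_force: [0.6, -0.1, 1.4]
grip_width: -0.0001
```

arm_command:
  translation:
    - [0, 0, 0.1]
    - [0, 0, 0.2]
    - [0, 0, 0.3]
    - [0, 0, 0.3]
  turn: [0, 0, 0, 0]
  hand: [1, 1, 1, 1]

```text
clock: 11.67
eef_pos: [0.5579, -0.1939, 0.0613]
tool_rot: [0.62, 0.785, 0.009, -0.009]
ft_force: [0.8, -0.5, 3.7]
grip_width: -0.0
```

arm_command:
  translation:
    - [0, 0, 0.1]
    - [0, 0, 0.2]
    - [0, 0, 0.2]
  turn: [0, 0, 0]
  hand: [1, 1, 1]

```text
clock: 11.92
eef_pos: [0.5579, -0.1939, 0.0593]
tool_rot: [0.62, 0.785, 0.009, -0.009]
ft_force: [-0.7, -0.3, 4.2]
grip_width: -0.0002
```

arm_command:
  translation:
    - [0, 0, 0.1]
    - [0, 0, 0.1]
    - [0, 0, 0.1]
  turn: [0, 0, 0]
  hand: [1, 1, 1]

```text
clock: 12.17
eef_pos: [0.5579, -0.1939, 0.0583]
tool_rot: [0.62, 0.785, 0.009, -0.009]
ft_force: [0.7, -1.1, 4.1]
grip_width: -0.0003
```

arm_command:
  translation:
    - [0, 0, -0.5]
    - [0, 0, -1.2]
    - [0, 0, -3]
    - [0, 0, -6]
    - [0, 0, -10]
  turn: [0, 0, 0, 0, 0]
  hand: [1, 1, 1, 1, 1]

```text
clock: 12.58
eef_pos: [0.5545, -0.1946, 0.1552]
tool_rot: [0.62, 0.785, 0.007, -0.015]
ft_force: [0.6, -0.4, 0.4]
grip_width: 0.0001
```

arm_command:
  translation:
    - [-2, 0, -2]
    - [-5, 0, -5]
    - [-5, 0, -5]
    - [-5, 0, -5]
  turn: [0, 0, 0, 0]
  hand: [1, 1, 1, 1]

```text
clock: 12.92
eef_pos: [0.5702, -0.2473, 0.2083]
tool_rot: [0.621, 0.784, 0.009, -0.009]
ft_force: [-0.3, 0.5, -0.9]
grip_width: -0.0003
```

```bash
python3 e.py; python3 d.py
```

```text
12.9167 [ 0.5702 -0.2473  0.2083] [[-0.23, 0.973, -0.002], [0.973, 0.229, 0.025], [0.025, 0.004, -1.0]] [-0.3083  0.5223 -0.9101]
square_key_top {'location': [264.8, 380.2], 'conf': 0.74} [ 0.7044 -0.2983  0.052 ] tool shift cm [-8.4333 11.8307 15.4758]
square_key_top {'location': [122.2, 258.3], 'conf': 0.72} [ 0.557  -0.1933  0.052 ] tool shift cm [ 5.1748 -0.1125 15.7676]
round_key_top {'location': [120.6, 183.7], 'conf': 0.91} [ 0.4947 -0.2059  0.052 ] tool shift cm [ 5.3794 -6.4632 15.7481]
round_key_top {'location': [311.0, 401.7], 'conf': 0.58} [ 0.7455 -0.344   0.052 ] tool shift cm [-13.8183  14.7813  15.3534]
remote {'location': [284.8, 382.1], 'conf': 0.83} [ 0.7433 -0.3458  0.    ] tool shift cm [-14.0787  14.508   20.5475]
remote {'location': [116.0, 197.0], 'conf': 0.58} [ 0.4965 -0.2052  0.    ] tool shift cm [ 5.2671 -6.2864 20.9477]
sq 1578 [ 0.5554 -0.1907  0.0489] ((0.5554440021514893, -0.19077914953231812), (0.03373904153704643, 0.03388433903455734), 13.388423919677734)
rk 479 [ 0.4954 -0.2049  0.0492] ((0.49530062079429626, -0.20498785376548767), (0.02024594508111477, 0.02116031013429165), 27.925193786621094)
13.1167 [ 0.5683 -0.2447  0.2046] [ 0.5906 -0.1076 -0.1224] [-0.4168  0.513   0.2995  1.3767  0.0219  0.9195]
top shutter_tab {'location': [170.9, 183.3], 'conf': 0.73} [0.5833 0.2778 0.111 ]
top duct {'location': [171.3, 199.0], 'conf': 0.56} [0.6076 0.2349 0.    ]
scene shutter_tab {'location': [224.8, 357.5], 'conf': 0.62} [0.5897 0.2782 0.111 ]
scene duct {'location': [245.0, 340.6], 'conf': 0.6} [ 0.5859  0.2502 -0.    ]
```

View pics/scene_d.png

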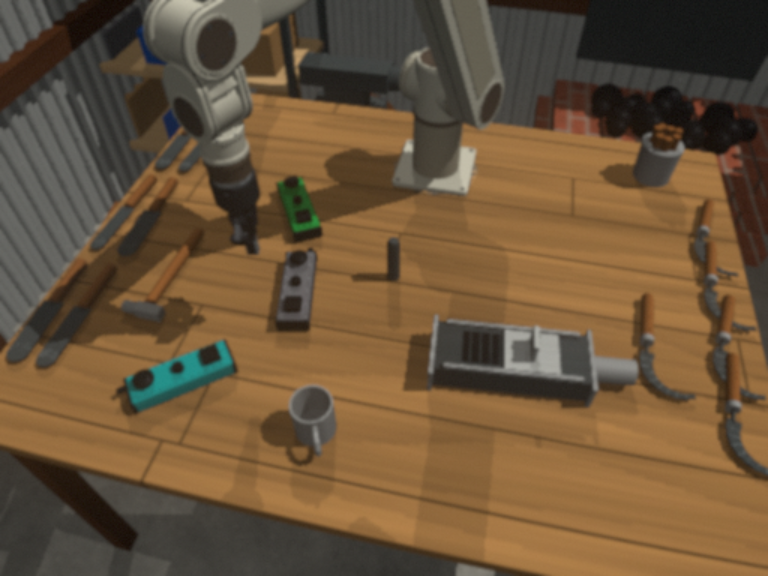

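The shutter is still open: the tab is at (537,340) px. The remote at (297,288) hasn't moved, its square key is level with the round one, and nothing else was disturbed. The arm is clear, so I'm handing in.

```bash
python3 -c "
from workcell import *
print(job_done(), get_obs()['ft_force'])"
```

```text
the job is handed in; nothing more can be done
the job is handed in; nothing more can be done
```

I opened the shutter fully, then pressed the square key and let it come up, and handed the job in at about 13 s. `job_done()` reports no verdict.

- **Shutter:** I pushed the tab along with the closed fingertips until it stopped. The force rose from about 3 to 8.7 N with no further motion, and the tab had moved from y ≈ 0.200 to 0.279. The last pictures show the air inlet uncovered and the tab still there.
- **Square key:** I pressed it about 7 to 8 mm, judged from the height at first contact, with about 4 N, then lifted clear. Afterwards it stood level with the unpressed round key.
- **Everything else:** The remote stayed put by eye in the last picture. The mug, hammer, punch and sickle look undisturbed there too.

**Checks that disagreed:**
- In the last wrist depth reading both keys came out about 3 mm low and 2 to 3 mm to one side. The arm was still settling and both shifted alike, so I put it down to the moving camera.
- At the bottom of the press the force levelled off near 4.1 N instead of the quoted 5 N, with about 1 N of noise. Spring force and depth both put the press well past the 4 mm that counts.

On the first approach the last joint ran into its range limit, which left a 1.5° tool tilt for the rest of the job. It had no visible effect on either step.

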